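# Make up two water-test kits

### The arm

A 6-joint arm with a two-finger parallel gripper is mounted at the origin on the work surface; the furniture and walls round the work are solid. World frame = base frame: x ahead of the robot, y to its left, z up, the work surface at z = 0. Lengths are in mm, angles in rad, forces in N, time in s.
With the tool pointing down it reaches from about 275 to 750 mm from the base axis. Payload 10.2 kg.
Tool frame: the origin (TCP) lies at the very end of the fingers, on their centre line; the grasp point (between the pads) lies 19 mm behind it; z points along the fingers, y is the line along which they close (so a half turn about z gives the same grasp; the last joint's range is limited). The gripper opens to 85 mm and grips with 20 to 120 N. Pads are 22 mm wide; open, the fingers measure 114 mm over their backs; the gripper's body (76 mm by 85 mm) begins 54 mm behind the grasp point. The pads swing forward as they close: fully open they stand 13 mm farther back than shut.
Start: joints at [0.89, 0.313, 1.498, -0, 1.331, -0.223], TCP at [232.05, 470.939, 231.294] pointing down, gripper open.
Joint ranges: [-2.94, 2.94], [-0.97, 2.17], [0.19, 2.56], [-1.23, 4.37], [0.02, 3.11], [-2.88, 2.88]. Speed limits (rad/s): [2.39, 2.39, 3.01, 3.14, 3.14, 3.14].

### API

Orientations are given as a unit quaternion [w, x, y, z].
In Python, from rig import * gives the robot as it stands. The module is installed in compiled form; this text tells all that it offers.
- The arm moves only by the shell command python3 -m crank 'ROWS' [FORCE]. ROWS is JSON, a list that holds one entry, the list of rows, each a list of 7 numbers: the shift along the tool's x, y, z in units of 25 mm (1.0 is 25 mm), then the turn, a rotation vector about the tool's x, y, z in units of 8 degrees (1.0 is 8 degrees), then the finger opening in mm, from 0 to 85.4. A call has exactly 8 rows; each row shifts and turns the commanded pose from where the row before left it, along the tool's axes as they then stand; what a row does not reach is not made up. A row lasts 1/10 s, in which the tool goes at most 50 mm and 8.59 degrees, less where a joint would pass 70% of its speed; a pose out of reach is approached as far as the arm can. A call is refused whole if a number of a shift passes 1 or a number of a turn 1, either way. A call with a gripper value outside its range is refused whole. The fingers move at their own pace and stop on an object; FORCE is the grip in N (left out, the last holds). Time passes only in rows, so rows that do not move let the fingers close, or fill a call up. It gives the time, the measured TCP pose, the force, the opening and the grip force at its end, in the units of the state.
- sense(): the state, without advancing time (a new reading comes with each control period).
- capture(name): name is "scene" or "top" or "wrist"; returns the picture (420x560x3 uint8, blue, green, red); there is no depth.
- camera_model(name): a dict with "fx", "fy", "cx", "cy" (pixels), "world_from_camera" (4x4, takes a point from camera to world coordinates); the wrist camera has in their place "T_tool_cam" (4x4, takes a point from camera to tool coordinates, whose origin is the TCP and whose axes are the flange's). Camera axes: x right, y up, looking along -z (the intrinsics and any distortion apply to the point x, -y, -z); pixel columns grow to the right and rows downward; lengths in mm; the calibration is good to about 2 mm. A picture is of the moment at which its call begins: read the wrist's pose just before it. camera_model takes no time and is no camera call.
- finish_job(): hands the job in; it is judged then, once.
The state is a dict: "time_s": time; "joints": joint angles; "dq": joint speeds; "tau": joint torques, N m; "eef_pos": TCP position; "ee_rot": TCP orientation; "force": force on the tool from outside, world axes, zero at the start; "wrist_torque": the same for the moment, N m; "grip_width": opening from 0.0 (shut) to 1.0 (fully open); "grip_force": force on a finger pad.
Only numpy, scipy, OpenCV 4.12 (cv2) and the standard library are available. Lean on these libraries where they do the work, as an engineer would, in place of code of your own. Each camera call takes 0.05 s, during which the arm holds its last target. There are 200 camera calls.

### The job

Make up the two water-test kits from the stock standing between them: the blue pH kit gets the yellow pH pen, laid flat in its long bed, and the pink buffer bottle, upright in the empty round recess; the green hardness kit gets the small brown dropper bottle with the black cap, upright in its empty round recess. The open sample bottle that stands in each kit (a clear one in one kit, an amber one in the other, either way round) must be closed with the rubber stopper that fits its neck, pushed home until its head rests flat on the rim. Do not knock over or push aside the porcelain crucible among the stock.

Things in the scene. Friction and masses are not known exactly. Their poses are not given: they have to be found in the camera images.
- kit_ph: Blue kit tray 244 x 156 mm, fixed, left or right; origin: centre of underside, x along its length (away from robot), y left. Rim 20 mm, foam top 17 mm, floors 5 mm above the bench. Empty recess for the buffer bottle: 70 mm wide at x +78, y -36 mm. Pen bed along x: 166 x 50 mm at x 0, y +30 mm, no foam beside it for |x| < 38 mm (finger room). A sample bottle stands at x -78, y -36 mm.
- kit_hardness: Green kit tray 190 x 122 mm, fixed, left or right; origin: centre of underside, x along its length (away from robot), y left. Rim 20 mm, foam top 17 mm, floors 5 mm above the bench. Empty recess for the dropper bottle: 51 mm wide at x +52, y -26 mm. A sample bottle stands at x -52, y -26 mm. A small pale scoop already lies in its bed at y +36 mm: leave it.
- bottle_clear: Sample bottle of clear glass, 50 mm wide, 64 mm tall, held fast in one of the kits (either one), open; origin at the centre of its underside (5 mm above the bench), z up. Wide neck: bore 30 mm, outside 40 mm at the lip; the rim is 64 mm above the origin, the bore is 18 mm deep.
- bottle_amber: Sample bottle of amber glass, 50 mm wide, 64 mm tall, held fast in the other kit, open; origin at the centre of its underside (5 mm above the bench), z up. Narrower neck: bore 24 mm, outside 35 mm at the lip; the rim is 64 mm above the origin, the bore is 18 mm deep.
- stopper_red: Red-brown rubber stopper, 30 mm tall, standing plug down on the bench; origin at the centre of the plug's lower end, z up. Plug 27 mm wide, tapered to 21 mm at its end, 16 mm long; above it a round head 36 mm wide from z = 16 to 30 mm, the place to grip. Fits the 30 mm bore only. About 30 g.
- stopper_grey: Grey rubber stopper, 30 mm tall, standing plug down on the bench; origin at the centre of the plug's lower end, z up. Plug 21 mm wide, tapered to 17 mm at its end, 16 mm long; above it a round head 33 mm wide from z = 16 to 30 mm, the place to grip. Fits the 24 mm bore; hangs loose in the 30 mm one. About 30 g.
- buffer_bottle: Pink buffer bottle with a white cap, standing; body 54 mm wide up to 88 mm, cap 39 mm wide, 105 mm tall in all; origin at the centre of its underside, z up. About 0.14 kg.
- dropper_bottle: Small brown dropper bottle with a black cap, standing; body 35 mm wide up to 66 mm, 78 mm tall in all; origin at the centre of its underside, z up. About 0.06 kg.
- ph_pen: Yellow pH pen with a dark end, lying flat at the back of the stock; 148 x 34 x 22 mm (length x width x height); origin at the centre of its underside, x along its length, z up. Either end may point either way in its bed.
- crucible: Small white porcelain crucible, 43 mm wide, 32 mm tall, standing in the middle of the stock; origin at the centre of its underside. Not part of the job.

How it is judged (in metres and radians):
At the end, for the whole second after the job is handed in: pH pen flat in its bed (12 mm, 0.2 rad); buffer and dropper bottle upright on the floors of their kits' free recesses (11 mm); red stopper in the clear bottle, grey in the amber, centred within 5 mm, head on the rim within 3 mm, tilt under 0.08 rad; all released, at rest (x of ph_pen in the frame of kit_ph between -0.012 and 0.012 m and y of ph_pen in the frame of kit_ph between 0.018 and 0.042 m and z of each of ph_pen, buffer_bottle in the frame of kit_ph below 0.009 m and angle between each of ph_pen, buffer_bottle, dropper_bottle's own z axis and vertical below 0.1 rad and angle between the x axis of ph_pen and the x axis of kit_ph, either way round below 0.2 rad and x of buffer_bottle in the frame of kit_ph between 0.067 and 0.089 m and y of buffer_bottle in the frame of kit_ph between -0.047 and -0.025 m and x of dropper_bottle in the frame of kit_hardness between 0.041 and 0.063 m and y of dropper_bottle in the frame of kit_hardness between -0.037 and -0.015 m and z of dropper_bottle in the frame of kit_hardness below 0.009 m and horizontal distance between stopper_red and bottle_clear below 0.005 m and z of stopper_red in the frame of bottle_clear between 0.044 and 0.051 m and angle between each of stopper_red, stopper_grey's own z axis and vertical below 0.08 rad and horizontal distance between stopper_grey and bottle_amber below 0.005 m and z of stopper_grey in the frame of bottle_amber between 0.044 and 0.051 m and linear speed of each of ph_pen, buffer_bottle, dropper_bottle, stopper_red, stopper_grey below 0.02 m/s); the robot touches nothing.
It fails at once if the crucible was pushed more than 30 mm or tipped (distance of crucible from where it was at the start of the episode above 0.03 m or angle between crucible's own z axis and vertical above 0.5 rad).
It also fails if it takes over 141 s, if anything falls off the work surface, if the arm or the gripper's body presses on something with over 40 N, if the wrist force passes 120 N, or if a joint passes its speed limit or range.

## Working session

There is one attempt and no reset: what is moved stays moved. The work goes in short steps, Python scripts to look and compute and a shell command to move; the robot and the scene stay as the last step left them, time stands still between calls to the robot, and variables do not carry over. Pictures are saved under pics/ and viewed, at most 14 in all, crops included, and the job is handed in when it is done.

```bash
mkdir -p pics && python3 - <<'E'
from rig import *
import cv2
s=sense();print(s)
for n in("scene","top"):
    cv2.imwrite(f"pics/{n}0.png",capture(n)); print(n,camera_model(n))
print(camera_model("wrist"))
E
```

```text
{'time_s': 0.0, 'joints': array([ 8.89583078e-01,  3.13448271e-01,  1.49842138e+00, -1.72020665e-05,
        1.33102737e+00, -2.23400515e-01]), 'dq': array([ 0.00073572,  0.00058404,  0.0012045 , -0.00010247,  0.00052021,
       -0.00091265]), 'tau': array([ 4.53948242e-04, -4.12283242e+01, -2.59739792e+01, -1.99386650e-04,
        4.18472802e-03,  2.43898836e-05]), 'eef_pos': array([231.89117319, 470.72260265, 230.74187969]), 'ee_rot': array([-2.77518363e-04,  2.26910511e-01,  9.73915394e-01, -5.90253019e-04]), 'force': array([ 0.23649943,  0.36435858, -0.37392613]), 'wrist_torque': array([-0.00342566, -0.03661152, -0.02138218]), 'grip_force': 0.0, 'grip_width': 1.0001709624024375}
scene {'fx': 503.24958810346925, 'fy': 503.24958810346925, 'cx': 279.3135693087357, 'cy': 209.84087168566612, 'world_from_camera': array([[-5.35777088e-01,  4.31367301e-01, -7.25854781e-01,
        -5.26759254e+02],
       [-8.44170666e-01, -2.91835472e-01,  4.49675376e-01,
         6.30867866e+02],
       [-1.78549188e-02,  8.53671078e-01,  5.20506381e-01,
         7.91311757e+02],
       [ 0.00000000e+0
[... 295 characters left out ...]
2262e-01, -6.74718173e-03, -1.30360909e-02,
        -4.35420557e+01],
       [-1.35494055e-02,  8.26503907e-02,  9.96486491e-01,
         1.01034765e+03],
       [ 0.00000000e+00,  0.00000000e+00,  0.00000000e+00,
         1.00000000e+00]])}
{'fx': 332.1811217596497, 'fy': 332.1811217596497, 'cx': 272.96498302703344, 'cy': 205.42193070583042, 'T_tool_cam': array([[-2.15647643e-04,  9.57782370e-01,  2.87494149e-01,
         7.22214604e+01],
       [ 9.99999833e-01,  5.24087209e-05,  5.75495044e-04,
        -1.20595157e+00],
       [ 5.36131807e-04,  2.87494225e-01, -9.57782221e-01,
        -1.43529478e+02],
       [ 0.00000000e+00,  0.00000000e+00,  0.00000000e+00,
         1.00000000e+00]])}
```

View pics/top0.png

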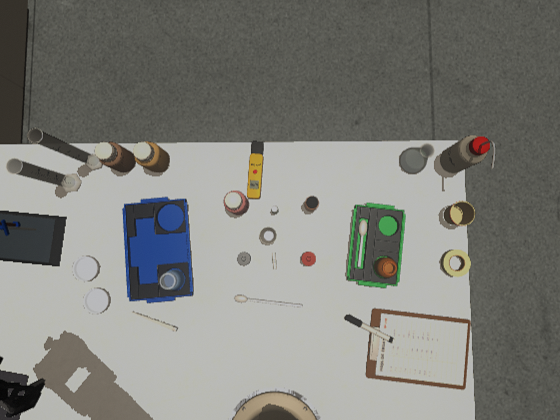

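View pics/scene0.png

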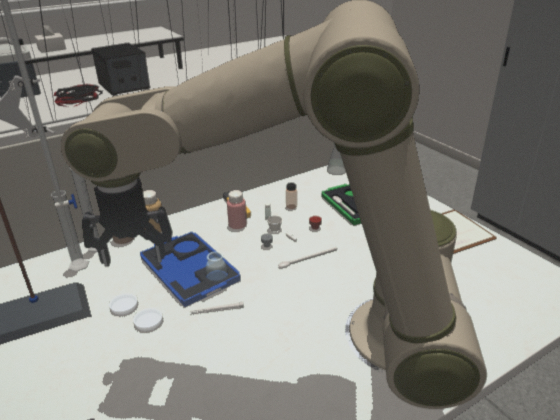

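The top view shows the blue kit at (158,250) with the clear bottle at (172,278), and the green kit at (376,246) with the amber bottle at (386,267). The pen is at (256,170), the buffer at (236,203) and the dropper at (311,204). The crucible is at (268,236), the grey stopper at (244,258) and the red one at (308,258). The scene view agrees.

```bash
cat > h.py <<'E'
import numpy as np, cv2, json
from rig import *
from scipy.spatial.transform import Rotation as R
def rot(q): return R.from_quat(np.r_[q[1:],q[0]]).as_matrix()
def wcam(s):
    m=camera_model("wrist"); T=np.eye(4); T[:3,:3]=rot(s["ee_rot"]); T[:3,3]=s["eef_pos"]
    return dict(m,world_from_camera=T@np.array(m["T_tool_cam"]))
def ray(m,u,v):
    W=np.array(m["world_from_camera"]); d=np.array([(u-m["cx"])/m["fx"],-(v-m["cy"])/m["fy"],-1])
    return W[:3,3],W[:3,:3]@d
def atz(m,u,v,z):
    o,d=ray(m,u,v); return o+d*(z-o[2])/d[2]
def proj(m,p):
    W=np.array(m["world_from_camera"]); c=W[:3,:3].T@(np.asarray(p,float)-W[:3,3])
    return np.array([m["cx"]-m["fx"]*c[0]/c[2], m["cy"]+m["fy"]*c[1]/c[2]])
def tri(rays):
    A=np.zeros((3,3));b=np.zeros(3)
    for o,d in rays:
        P=np.eye(3)-np.outer(d,d)/(d@d);A+=P;b+=P@o
    x=np.linalg.solve(A,b); return x,[np.linalg.norm((np.eye(3)-np.outer(d,d)/(d@d))@(x-o)) for o,d in rays]
E
python3 - <<'E'
from h import *
m=camera_model("top")
for n,u,v,z in [("kitph",158,250,20),("clear",172,278,69),("kith",376,246,20),("amber",386,267,69),("pen",256,170,22),("buf",236,201,105),("drop",311,202,78),("cruc",268,236,32),("grey",244,258,30),("red",308,258,30),("vial",275,210,30)]:
    print(n,atz(m,u,v,z).round(0))
im=cv2.imread("pics/top0.png")[130:310,110:420]
cv2.imwrite("pics/top0c.png",cv2.resize(im,None,fx=2.58,fy=2.58,interpolation=cv2.INTER_CUBIC))
E
```

```text
kitph [459. 288.  20.]
clear [394. 237.  69.]
kith [ 466. -255.   20.]
amber [ 417. -266.   69.]
pen [659.  43.  22.]
buf [571.  82. 105.]
drop [570. -92.  78.]
cruc [492.  12.  32.]
grey [439.  72.  30.]
red [438. -86.  30.]
vial [556.  -5.  30.]
```

View pics/top0c.png

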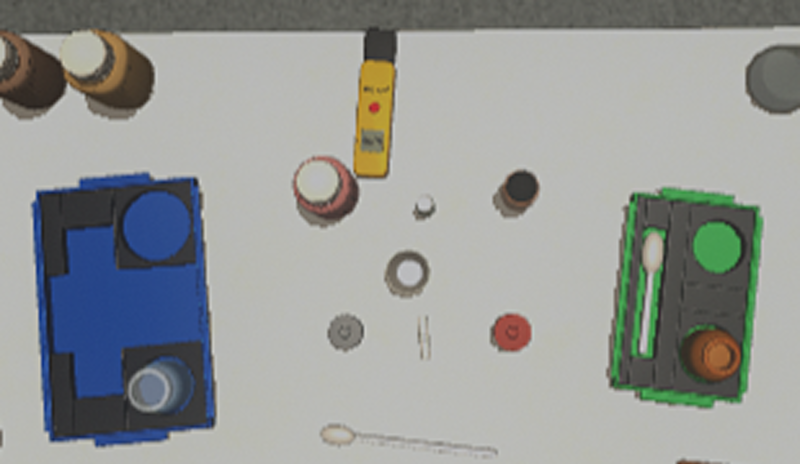

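The crop confirms it all. Both kits are yawed slightly, and the pen runs almost along x with its dark end far. Next I align the tool with the world axes and survey with the wrist camera from two places.

```bash
python3 -m crank '[[[0,0,-0.7,0,0,-0.82,85],[0,0,-0.7,0,0,-0.82,85],[0,0,-0.7,0,0,-0.82,85],[0,0,-0.7,0,0,-0.82,85],[-0.7,-0.9,0,0,0,0,85],[-0.7,-0.9,0,0,0,0,85],[-0.7,-0.9,0,0,0,0,85],[-0.7,-0.9,0,0,0,0,85]]]' && python3 -m crank '[[[-0.7,-0.9,0,0,0,0,85],[-0.7,-0.9,0,0,0,0,85],[-0.7,-0.9,0,0,0,0,85],[-0.7,-0.9,0,0,0,0,85],[-0.7,-0.9,0,0,0,0,85],[-0.7,-0.9,0,0,0,0,85],[-0.7,-0.9,0,0,0,0,85],[0,0,0,0,0,0,85]]]' && python3 - <<'E'
from h import *
import pickle
s=sense();a=capture("wrist");cv2.imwrite("pics/wA.png",a);pickle.dump(wcam(s),open("wA.pkl","wb"));print(s["eef_pos"],s["ee_rot"])
E
python3 -m crank '[[[0,-1,0,0,0,0,85],[0,-1,0,0,0,0,85],[0,-1,0,0,0,0,85],[0,-1,0,0,0,0,85],[0,-1,0,0,0,0,85],[0,-1,0,0,0,0,85],[0,-1,0,0,0,0,85],[0,-1,0,0,0,0,85]]]'
python3 -m crank '[[[0,-1,0,0,0,0,85],[0,-1,0,0,0,0,85],[0,-1,0,0,0,0,85],[0,-1,0,0,0,0,85],[0,-1,0,0,0,0,85],[0,0,0,0,0,0,85],[0,0,0,0,0,0,85],[0,0,0,0,0,0,85]]]'
python3 - <<'E'
from h import *
import pickle
s=sense();a=capture("wrist");cv2.imwrite("pics/wB.png",a);pickle.dump(wcam(s),open("wB.pkl","wb"));print(s["eef_pos"],s["ee_rot"],s["time_s"])
E
```

```text
time_s: 0.9
eef_pos: [302.5, 380.0, 301.0]
ee_rot: [-0.0, -0.0, 1.0, -0.0]
force: [0.2, 1.1, 0.1]
grip_width: 0.996
grip_force: 0.0
time_s: 1.7
eef_pos: [425.9, 221.4, 300.7]
ee_rot: [-0.0, 0.002, 1.0, -0.0]
force: [0.5, 0.4, 0.2]
grip_width: 0.998
grip_force: 0.0
[425.91863674 221.43281532 300.71563892] [-4.20703334e-04  1.56845906e-03  9.99998604e-01 -3.93778236e-04]
time_s: 2.55
eef_pos: [424.2, 23.5, 301.2]
ee_rot: [-0.0, -0.001, 1.0, 0.0]
force: [0.5, 0.4, 0.9]
grip_width: 0.995
grip_force: 0.0
time_s: 3.35
eef_pos: [424.7, -100.4, 301.3]
ee_rot: [0.0, -0.001, 1.0, 0.0]
force: [-0.9, 0.5, 0.1]
grip_width: 0.995
grip_force: 0.0
[ 424.65570574 -100.37584896  301.32182372] [ 1.70219130e-05 -7.28977746e-04  9.99999722e-01  1.55793858e-04] 3.35
```

View pics/wA.png

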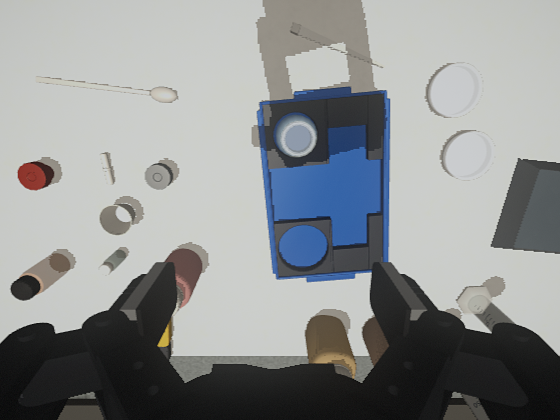

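View pics/wB.png

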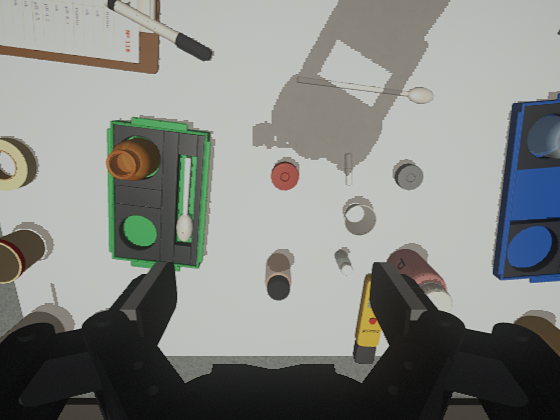

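View A shows the clear bottle's rim near (298,134), the buffer recess near (303,247), and the grey and red stoppers at (157,175) and (33,176). View B shows the amber rim near (126,161), the green recess at (140,231), the stoppers at (286,176) and (408,176), and the dropper cap at (279,288). I'll enlarge both kits next.

```bash
python3 - <<'E'
from h import *
a=cv2.imread("pics/wA.png")[80:290,250:400];b=cv2.imread("pics/wB.png")[105:280,100:220]
b=cv2.copyMakeBorder(b,0,35,0,0,cv2.BORDER_CONSTANT)
c=cv2.imread("pics/wB.png")[150:200,265:300]
im=cv2.resize(np.hstack([a,b]),None,fx=2.8,fy=2.8,interpolation=cv2.INTER_CUBIC)
cv2.imwrite("pics/kits.png",im);print(im.shape)
im=cv2.imread("pics/wB.png")[150:372,255:485]
cv2.imwrite("pics/stockB.png",cv2.resize(im,None,fx=2.6,fy=2.6,interpolation=cv2.INTER_CUBIC))
E
```

```text
(588, 756, 3)
```

View pics/kits.png

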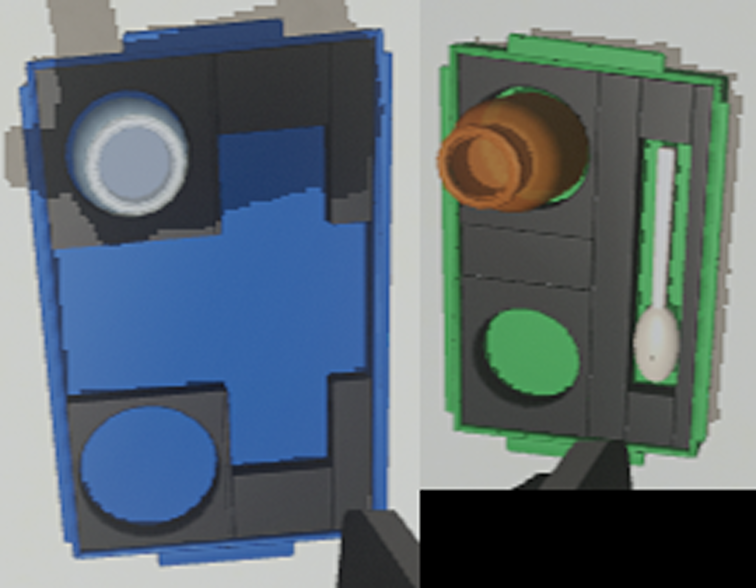

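View pics/stockB.png

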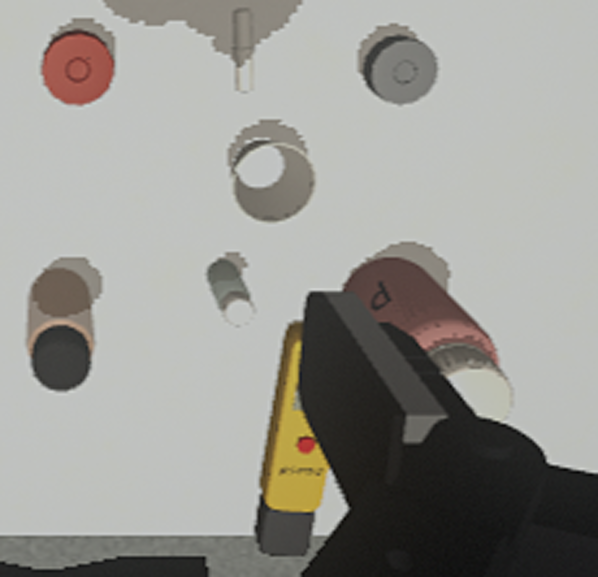

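The crops give the rim centres, cap centres and kit corners, and next I triangulate them. In image B the red stopper top is at (285,176.5), grey (409.6,177.2), dropper cap (278.8,289.2), crucible rim (360,219) and amber bore (122,165). In image A the clear bore is at (299,138).

```bash
python3 - <<'E'
from h import *
import pickle
T=camera_model("top");A=pickle.load(open("wA.pkl","rb"));B=pickle.load(open("wB.pkl","rb"))
def t(n,*o):
    x,e=tri([ray(m,u,v) for m,u,v in o]);print(n,x.round(1),np.round(e,1))
t("clear",(T,167.4,281.5),(A,299,138.3))
t("amber",(T,389.1,267.2),(B,122.1,165))
t("red",(T,308.4,257.9),(B,285,176.5))
t("grey",(T,243.7,257.5),(B,409.6,177.2))
t("grey3",(T,243.7,257.5),(B,409.6,177.2),(A,157,175))
t("buf",(T,233.3,200.9),(B,438.5,300))
t("drop",(T,311.9,202.5),(B,278.8,289.2))
P=lambda m,l,z:[print("  ",atz(m,u,v,z)[:2].round(1)) for u,v in l]
print("blue corners nl nr fl");P(A,[(257.9,103.2),(386.8,90.7),(277.5,278.2)],20)
print("green nl nr fl fr (image left = -y)");P(B,[(111.4,121.1),(211.8,132.1),(112.9,257.9),(198.9,267.5)],20)
print("recess floors");P(A,[(303,246)],5);P(B,[(140,230.7)],5)
print("same z direct: clear/amber/red/grey/drop/pen")
P(A,[(299,138.3)],69);P(B,[(122.1,165)],69);P(B,[(285,176.5),(409.6,177.2)],30);P(B,[(278.8,289.2)],78)
print("pen T corners");P(T,[(110+u/2.58,130+v/2.58) for u,v in[(355,175),(388,178),(365,29),(396,31)]],22)
print("blue T corners");P(T,[(110+u/2.58,130+v/2.58) for u,v in[(36,194),(197,179),(52,440),(214,425)]],20)
print("green T corners");P(T,[(110+u/2.58,130+v/2.58) for u,v in[(630,194),(761,207),(611,386),(740,403)]],20)
print("direct T clear amber red grey");P(T,[(167.4,281.5),(389.1,267.2)],69);P(T,[(308.4,257.9),(243.7,257.5)],30)
P(T,[(233.3,200.9)],105);P(T,[(311.9,202.5)],78)
E
```

```text
clear [386.5 247.8  70.2] [1.2 1.2]
amber [ 416.4 -273.4   70.3] [0. 0.]
red [437.9 -86.7  29.4] [0. 0.]
grey [439.5  72.9  26.7] [0.3 0.3]
grey3 [438.5  72.2  28.2] [1.3 0.5 1.8]
buf [569.7  89.4 105.6] [2.2 2.2]
drop [568.9 -94.3  81.3] [0.3 0.3]
blue corners nl nr fl
   [349.7 201.3]
   [335.8 357.3]
   [588.4 225.4]
green nl nr fl fr (image left = -y)
   [ 370.2 -302.6]
   [ 383.5 -178.7]
   [ 556.3 -326.2]
   [ 571.  -206.6]
recess floors
   [545.3 262.1]
   [ 521.3 -290. ]
same z direct: clear/amber/red/grey/drop/pen
   [387.6 248.6]
   [ 416.7 -274. ]
   [437.8 -86.7]
   [438.5  71.7]
   [570.9 -94.6]
pen T corners
   [588.4  63.9]
   [585.2  31.8]
   [733.   54.4]
   [730.7  23.9]
blue T corners
   [572.2 376.2]
   [585.8 218.6]
   [335.2 354.1]
   [348.8 198.7]
green T corners
   [ 568.1 -202.9]
   [ 554.6 -328.9]
   [ 384.  -181.1]
   [ 367.4 -303.3]
direct T clear amber red grey
   [385.5 247.5]
   [ 416.4 -273.7]
   [438.  -86.6]
   [439.8  72.3]
   [571.2  87.8]
   [569.2 -94.1]
```

Heights match the text: rims at 70, stoppers about 29, caps 105 and 80. Kit yaws are about +5.5° for blue and -7.3° for green. I start with the red stopper.

```bash
python3 -m crank '[[[-0.53,0.55,1,0,0,0,62],[0,0,1,0,0,0,62],[0,0,1,0,0,0,62],[0,0,1,0,0,0,62],[0,0,1,0,0,0,62],[0,0,1,0,0,0,62],[0,0,1,0,0,0,62],[0,0,1,0,0,0,62]]]' 30 && python3 -m crank '[[[0,0,1,0,0,0,62],[0,0,1,0,0,0,62],[0,0,1,0,0,0,62],[0,0,0.4,0,0,0,62],[0,0,0,0,0,0,62],[0,0,0,0,0,0,30],[0,0,0,0,0,0,30],[0,0,0,0,0,0,30]]]'; python3 -m crank '[[[0,0,0,0,0,0,30],[0,0,0,0,0,0,30],[0,0,0,0,0,0,30],[0,0,0,0,0,0,30],[0,0,0,0,0,0,30],[0,0,0,0,0,0,30],[0,0,0,0,0,0,30],[0,0,0,0,0,0,30]]]'
```

```text
time_s: 4.2
eef_pos: [438.0, -86.9, 100.5]
ee_rot: [0.0, -0.001, 1.0, -0.0]
force: [-0.0, -0.4, 0.1]
grip_width: 0.728
grip_force: 0.0
time_s: 5.0
eef_pos: [438.6, -88.0, 17.6]
ee_rot: [0.001, -0.0, 1.0, -0.0]
force: [-0.4, 0.7, 5.2]
grip_width: 0.391
grip_force: 29.3
time_s: 5.8
eef_pos: [438.6, -88.0, 17.6]
ee_rot: [0.001, -0.0, 1.0, -0.0]
force: [-0.8, 1.9, 5.9]
grip_width: 0.398
grip_force: 29.3
```

```bash
python3 -m crank '[[[0,0,-1,0,0,0,30],[0,0,-1,0,0,0,30],[0,0,-1,0,0,0,30],[0,0,-1,0,0,0,30],[0.145,0.956,0,0,0,0,30],[0.145,0.956,0,0,0,0,30],[0.145,0.956,0,0,0,0,30],[0.145,0.956,0,0,0,0,30]]]' && python3 -m crank '[[[0.145,0.956,0,0,0,0,30],[0.145,0.956,0,0,0,0,30],[0.145,0.956,0,0,0,0,30],[0.145,0.956,0,0,0,0,30],[0.145,0.956,0,0,0,0,30],[0.145,0.956,0,0,0,0,30],[0.145,0.956,0,0,0,0,30],[0.145,0.956,0,0,0,0,30]]]' && python3 -m crank '[[[0.145,0.956,0,0,0,0,30],[0.145,0.956,0,0,0,0,30],[0,0,0,0,0,0,30],[0,0,0,0,0,0,30],[0,0,0,0,0,0,30],[0,0,0,0,0,0,30],[0,0,0,0,0,0,30],[0,0,0,0,0,0,30]]]'
python3 - <<'E'
from h import *
s=sense();a=capture("wrist");cv2.imwrite("pics/w2.png",a[60:360,80:480])
m=wcam(s); p=s["eef_pos"]
print("bottle rim proj",proj(m,[387,248,69])-[80,60],"stopper top/bottom centre proj",proj(m,p+[0,0,12])-[80,60],proj(m,p+[0,0,-17])-[80,60])
import numpy as np
im=cv2.resize(a[130:380,170:400],None,fx=2.4,fy=2.4);cv2.imwrite("pics/w2c.png",im)
E
```

```text
time_s: 6.6
eef_pos: [423.4, 8.7, 117.2]
ee_rot: [0.001, 0.0, 1.0, -0.0]
force: [-0.3, -1.0, -0.7]
grip_width: 0.392
grip_force: 30.1
time_s: 7.4
eef_pos: [394.3, 200.1, 117.2]
ee_rot: [0.001, -0.0, 1.0, 0.0]
force: [-0.7, -0.6, -0.2]
grip_width: 0.395
grip_force: 30.1
time_s: 8.2
eef_pos: [387.2, 246.5, 116.3]
ee_rot: [-0.0, 0.0, 1.0, -0.0]
force: [0.2, 0.4, 0.2]
grip_width: 0.393
grip_force: 30.1
bottle rim proj [198.05276317 169.48924198] stopper top/bottom centre proj [196.57852156 217.77502684] [196.03038413 190.42979234]
```

View pics/w2c.png

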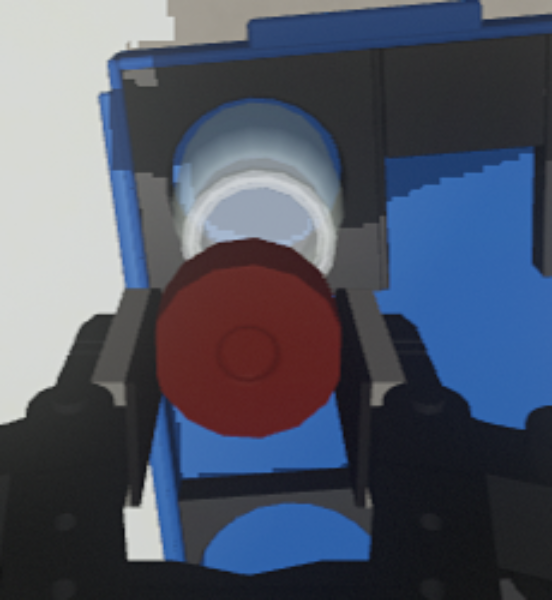

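The stopper head sits at (248,352) in the crop, held centred. The bottle rim centre is at about (260,240). That puts the bottle about 3 mm to +y of the held stopper, with x correct. I correct that and lower.

```bash
python3 -m crank '[[[0,0.1,0,0,0,0,30],[0,0,0.3,0,0,0,30],[0,0,0.3,0,0,0,30],[0,0,0.3,0,0,0,30],[0,0,0.3,0,0,0,30],[0,0,0.2,0,0,0,30],[0,0,0.2,0,0,0,30],[0,0,0,0,0,0,30]]]' && python3 -m crank '[[[0,0,0.1,0,0,0,30],[0,0,0.1,0,0,0,30],[0,0,0.05,0,0,0,30],[0,0,0,0,0,0,30],[0,0,0,0,0,0,30],[0,0,0,0,0,0,30],[0,0,0,0,0,0,30],[0,0,0,0,0,0,30]]]'
```

```text
time_s: 9.05
eef_pos: [386.9, 249.2, 75.7]
ee_rot: [-0.0, -0.0, 1.0, -0.0]
force: [-0.0, 1.7, -0.5]
grip_width: 0.394
grip_force: 30.1
time_s: 9.85
eef_pos: [387.2, 249.3, 70.5]
ee_rot: [0.0, -0.0, 1.0, 0.0]
force: [-2.6, -1.3, 5.9]
grip_width: 0.39
grip_force: 30.8
```

```bash
python3 -m crank '[[[0,0,0.08,0,0,0,30],[0,0,0,0,0,0,30],[0,0,0,0,0,0,62],[0,0,0,0,0,0,62],[0,0,0,0,0,0,62],[0,0,-0.5,0,0,0,62],[0,0,-1,0,0,0,62],[0,0,-1,0,0,0,62]]]' && python3 -m crank '[[[-0.3,-1,0,0,0,0,62],[-0.3,-1,0,0,0,0,62],[-0.3,-1,0,0,0,0,62],[-0.3,-1,0,0,0,0,62],[-0.3,-1,0,0,0,0,62],[-0.3,-1,0,0,0,0,62],[-0.27,-1.0,0,0,0,0,62],[0,0,0,0,0,0,62]]]'
python3 - <<'E'
from h import *
s=sense();a=capture("wrist");m=wcam(s);print(s["eef_pos"],s["ee_rot"],proj(m,[439,72,30]))
u,v=proj(m,[439,72,30]);cv2.imwrite("pics/w3.png",a)
cv2.imwrite("pics/w3c.png",np.hstack([cv2.resize(a[int(v)-75:int(v)+75,int(u)-75:int(u)+75],None,fx=2.6,fy=2.6),cv2.resize(a[60:210,410:560],None,fx=2.6,fy=2.6)]))
print(int(u)-75,int(v)-75)
u,v=proj(m,[387,249,83]);print(u,v)
E
```

```text
time_s: 10.65
eef_pos: [386.8, 249.2, 130.9]
ee_rot: [-0.001, -0.0, 1.0, -0.0]
force: [0.4, 0.8, 0.2]
grip_width: 0.725
grip_force: 0.0
time_s: 11.45
eef_pos: [439.5, 72.3, 130.4]
ee_rot: [0.0, 0.001, 1.0, -0.0]
force: [0.1, 0.3, 0.1]
grip_width: 0.721
grip_force: 0.0
[439.53421044  72.29800589 130.36558909] [ 2.67074174e-05  1.40581323e-03  9.99998993e-01 -1.89806003e-04] [274.77884028 204.37999568]
199 129
587.1610590881767 142.2127157529715
```

View pics/w3.png

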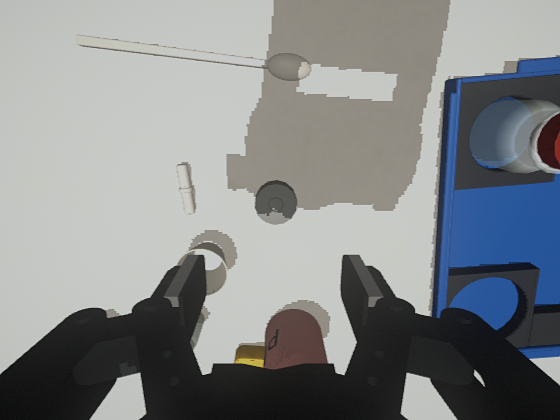

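The red stopper sits in the clear bottle at the far right of the picture. The grey top is at (275.5,202), against (274.8,204.4) predicted, so I descend with a 1 mm correction.

```bash
python3 -m crank '[[[0.04,0.04,1,0,0,0,62],[0,0,1,0,0,0,62],[0,0,1,0,0,0,62],[0,0,1,0,0,0,62],[0,0,0.56,0,0,0,62],[0,0,0,0,0,0,62],[0,0,0,0,0,0,27],[0,0,0,0,0,0,27]]]' && python3 -m crank '[[[0,0,0,0,0,0,27],[0,0,0,0,0,0,27],[0,0,0,0,0,0,27],[0,0,0,0,0,0,27],[0,0,0,0,0,0,27],[0,0,0,0,0,0,27],[0,0,0,0,0,0,27],[0,0,0,0,0,0,27]]]'
```

```text
time_s: 12.3
eef_pos: [438.3, 75.6, 17.4]
ee_rot: [0.001, -0.0, 1.0, -0.0]
force: [-0.8, -0.8, 0.3]
grip_width: 0.391
grip_force: 0.2
time_s: 13.1
eef_pos: [438.5, 75.6, 17.5]
ee_rot: [0.001, 0.0, 1.0, 0.0]
force: [-1.1, 3.0, 7.6]
grip_width: 0.358
grip_force: 29.5
```

```bash
python3 -m crank '[[[0,0,-1,0,0,0,27],[0,0,-1,0,0,0,27],[0,0,-1,0,0,0,27],[0,0,-1,0,0,0,27],[0.063,-0.99,0,0,0,0,27],[0.063,-0.99,0,0,0,0,27],[0.063,-0.99,0,0,0,0,27],[0.063,-0.99,0,0,0,0,27]]]' && python3 -m crank '[[[0.063,-0.99,0,0,0,0,27],[0.063,-0.99,0,0,0,0,27],[0.063,-0.99,0,0,0,0,27],[0.063,-0.99,0,0,0,0,27],[0.063,-0.99,0,0,0,0,27],[0.063,-0.99,0,0,0,0,27],[0.063,-0.99,0,0,0,0,27],[0.063,-0.99,0,0,0,0,27]]]' && python3 -m crank '[[[0.063,-0.99,0,0,0,0,27],[0.063,-0.99,0,0,0,0,27],[0,0,0,0,0,0,27],[0,0,0,0,0,0,27],[0,0,0,0,0,0,27],[0,0,0,0,0,0,27],[0,0,0,0,0,0,27],[0,0,0,0,0,0,27]]]'
python3 - <<'E'
from h import *
s=sense();a=capture("wrist")
m=wcam(s); p=s["eef_pos"]
f=lambda q:(proj(m,q)-[170,130])*2.4
print("rim",f([416.4,-273.5,69]),"stopper top/bottom",f(p+[0,0,12]),f(p+[0,0,-17]))
im=cv2.resize(a[130:380,170:400],None,fx=2.4,fy=2.4);cv2.imwrite("pics/w4c.png",im)
E
```

```text
time_s: 13.9
eef_pos: [431.4, -24.6, 116.9]
ee_rot: [0.0, -0.0, 1.0, -0.0]
force: [1.1, -0.8, -0.1]
grip_width: 0.356
grip_force: 30.1
time_s: 14.7
eef_pos: [418.8, -222.7, 116.9]
ee_rot: [0.0, -0.0, 1.0, -0.0]
force: [-0.0, 0.5, -0.3]
grip_width: 0.355
grip_force: 30.1
time_s: 15.5
eef_pos: [416.0, -270.9, 116.6]
ee_rot: [0.0, -0.0, 1.0, -0.0]
force: [-0.6, 0.5, -0.1]
grip_width: 0.359
grip_force: 30.1
rim [243.24894751 240.65649191] stopper top/bottom [255.78410391 354.67102889] [254.48144087 289.03226228]
```

View pics/w4c.png

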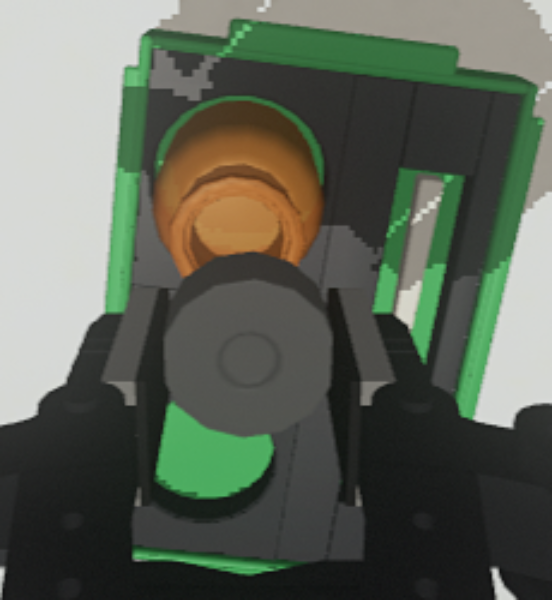

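The grey head's centre is at (249,358) and the amber rim's at about (240,244). The bottle is therefore about 2.2 mm to -y and 1 mm to +x of the stopper. I correct and lower.

```bash
python3 -m crank '[[[-0.04,-0.09,0,0,0,0,27],[0,0,0.3,0,0,0,27],[0,0,0.3,0,0,0,27],[0,0,0.3,0,0,0,27],[0,0,0.3,0,0,0,27],[0,0,0.2,0,0,0,27],[0,0,0.2,0,0,0,27],[0,0,0,0,0,0,27]]]' && python3 -m crank '[[[0,0,0.1,0,0,0,27],[0,0,0.1,0,0,0,27],[0,0,0.06,0,0,0,27],[0,0,0,0,0,0,27],[0,0,0,0,0,0,27],[0,0,0,0,0,0,27],[0,0,0,0,0,0,27],[0,0,0,0,0,0,27]]]'
```

```text
time_s: 16.35
eef_pos: [416.7, -273.2, 75.9]
ee_rot: [-0.0, -0.0, 1.0, 0.0]
force: [-0.0, 0.5, -0.3]
grip_width: 0.361
grip_force: 30.1
time_s: 17.15
eef_pos: [417.0, -273.5, 70.7]
ee_rot: [0.0, -0.0, 1.0, -0.0]
force: [-1.7, 2.7, 7.1]
grip_width: 0.354
grip_force: 30.6
```

Seated at 70.7, against 70.5 expected. I release and go for the dropper bottle.

```bash
python3 -m crank '[[[0,0,0.08,0,0,0,27],[0,0,0,0,0,0,27],[0,0,0,0,0,0,62],[0,0,0,0,0,0,62],[0,0,0,0,0,0,62],[0,0,-0.5,0,0,0,62],[0,0,-1,0,0,0,62],[0,0,-1,0,0,0,62]]]' && python3 -m crank '[[[-0.765,0.9,0,0,0,0,66],[-0.765,0.9,0,0,0,0,66],[-0.765,0.9,0,0,0,0,66],[-0.765,0.9,0,0,0,0,66],[-0.765,0.9,0,0,0,0,66],[-0.765,0.9,0,0,0,0,66],[-0.765,0.9,0,0,0,0,66],[-0.765,0.9,0,0,0,0,66]]]' && python3 -m crank '[[[0,0,0,0,0,0,66],[0,0,0.8,0,0,0,66],[0,0,0.8,0,0,0,66],[0,0,0.8,0,0,0,66],[0,0,0.8,0,0,0,66],[0,0,0.8,0,0,0,66],[0,0,0,0,0,0,66],[0,0,0,0,0,0,30]]]' 25 && python3 -m crank '[[[0,0,0,0,0,0,30],[0,0,0,0,0,0,30],[0,0,0,0,0,0,30],[0,0,0,0,0,0,30],[0,0,0,0,0,0,30],[0,0,0,0,0,0,30],[0,0,0,0,0,0,30],[0,0,0,0,0,0,30]]]'
```

```text
time_s: 17.95
eef_pos: [416.8, -273.3, 131.9]
ee_rot: [-0.0, -0.0, 1.0, 0.0]
force: [1.0, -0.3, 0.3]
grip_width: 0.73
grip_force: 0.0
time_s: 18.75
eef_pos: [570.6, -92.4, 131.4]
ee_rot: [0.0, -0.0, 1.0, -0.0]
force: [-0.0, -0.3, -0.2]
grip_width: 0.775
grip_force: 0.0
time_s: 19.55
eef_pos: [570.0, -93.9, 31.4]
ee_rot: [0.0, 0.0, 1.0, -0.0]
force: [0.0, 0.3, 1.1]
grip_width: 0.621
grip_force: 0.0
time_s: 20.35
eef_pos: [570.5, -93.8, 32.0]
ee_rot: [0.001, -0.0, 1.0, -0.001]
force: [-1.5, -0.3, 6.9]
grip_width: 0.406
grip_force: 24.9
```

```bash
python3 -m crank '[[[0,0,-0.7,0,0,0,30],[0,0,-0.7,0,0,0,30],[0,0,-0.6,0,0,0,30],[0.255,-0.964,0,0,0,0,30],[0.255,-0.964,0,0,0,0,30],[0.255,-0.964,0,0,0,0,30],[0.255,-0.964,0,0,0,0,30],[0.255,-0.964,0,0,0,0,30]]]' && python3 -m crank '[[[0.255,-0.964,0,0,0,0,30],[0.255,-0.964,0,0,0,0,30],[0.255,-0.964,0,0,0,0,30],[0,0,0,0,0,0,30],[0,0,0,0,0,0,30],[0,0,0.4,0,0,0,30],[0,0,0.4,0,0,0,30],[0,0,0,0,0,0,30]]]' && python3 -m crank '[[[0,0,0.3,0,0,0,30],[0,0,0.3,0,0,0,30],[0,0,0.2,0,0,0,30],[0,0,0.1,0,0,0,30],[0,0,0.1,0,0,0,30],[0,0,0,0,0,0,30],[0,0,0,0,0,0,30],[0,0,0,0,0,0,30]]]'
```

```text
time_s: 21.15
eef_pos: [537.8, -214.9, 81.1]
ee_rot: [0.0, -0.0, 1.0, -0.0]
force: [0.2, -0.1, -1.1]
grip_width: 0.406
grip_force: 25.1
time_s: 21.95
eef_pos: [518.3, -284.9, 58.5]
ee_rot: [-0.001, -0.001, 1.0, 0.001]
force: [0.3, -0.5, -0.6]
grip_width: 0.402
grip_force: 25.2
time_s: 22.75
eef_pos: [518.9, -286.1, 37.1]
ee_rot: [0.0, -0.0, 1.0, -0.0]
force: [-5.9, 3.7, 13.6]
grip_width: 0.403
grip_force: 26.4
```

The bottle has reached the recess floor. I release it and go to the buffer bottle.

```bash
python3 -m crank '[[[0,0,-0.03,0,0,0,62],[0,0,0,0,0,0,62],[0,0,0,0,0,0,62],[0,0,-0.5,0,0,0,62],[0,0,-0.8,0,0,0,62],[0,0,-1,0,0,0,62],[0,0,-1,0,0,0,62],[0,0,-0.9,0,0,0,62]]]' && python3 -m crank '[[[-0.142,1,0,0,0,0,85],[-0.142,1,0,0,0,0,85],[-0.142,1,0,0,0,0,85],[-0.142,1,0,0,0,0,85],[-0.142,1,0,0,0,0,85],[-0.142,1,0,0,0,0,85],[-0.142,1,0,0,0,0,85],[-0.142,1,0,0,0,0,85]]]' && python3 -m crank '[[[-0.142,1,0,0,0,0,85],[-0.142,1,0,0,0,0,85],[-0.142,1,0,0,0,0,85],[-0.142,1,0,0,0,0,85],[-0.142,1,0,0,0,0,85],[-0.142,1,0,0,0,0,85],[-0.142,1,0,0,0,0,85],[0,0,0,0,0,0,85]]]'
python3 - <<'E'
from h import *
s=sense();a=capture("wrist");m=wcam(s);print(s["eef_pos"],s["ee_rot"],"cap",proj(m,[571.5,88.5,105]),"body",proj(m,[571.5,88.5,88]))
cv2.imwrite("pics/w5.png",a)
E
```

```text
time_s: 23.55
eef_pos: [519.0, -286.3, 143.5]
ee_rot: [0.001, -0.0, 1.0, -0.0]
force: [-0.1, -0.9, 0.2]
grip_width: 0.727
grip_force: 0.0
time_s: 24.35
eef_pos: [547.4, -85.2, 142.2]
ee_rot: [0.0, -0.0, 1.0, -0.0]
force: [-0.3, -0.1, 0.4]
grip_width: 0.995
grip_force: 0.0
time_s: 25.15
eef_pos: [572.2, 91.2, 142.1]
ee_rot: [0.0, -0.002, 1.0, 0.0]
force: [0.2, -0.2, -0.2]
grip_width: 0.994
grip_force: 0.0
[572.17165689  91.21554579 142.08828996] [ 4.66101886e-04 -1.57341798e-03  9.99998629e-01  2.22531332e-04] cap [271.06564364 234.94504372] body [271.21361443 224.90791206]
```

View pics/w5.png

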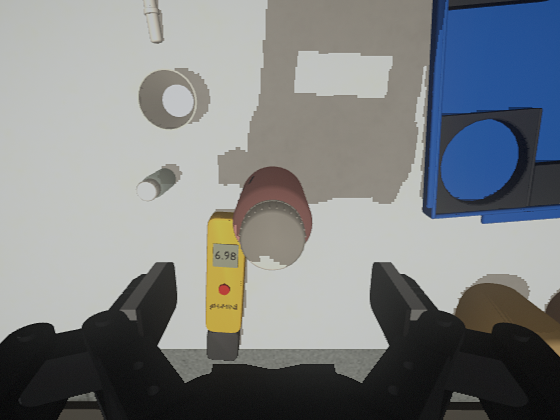

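The cap's centre is at (272.5,236), within 2 mm of the prediction, and the pen lies from (225,212) to (222,358), so I grasp the buffer bottle.

```bash
python3 -m crank '[[[0,-0.03,0.7,0,0,0,85],[0,0,0.7,0,0,0,85],[0,0,0.7,0,0,0,85],[0,0,0.7,0,0,0,85],[0,0,0.7,0,0,0,85],[0,0,0.26,0,0,0,85],[0,0,0,0,0,0,48],[0,0,0,0,0,0,48]]]' 35 && python3 -m crank '[[[0,0,0,0,0,0,48],[0,0,0,0,0,0,48],[0,0,0,0,0,0,48],[0,0,0,0,0,0,48],[0,0,0,0,0,0,48],[0,0,0,0,0,0,48],[0,0,0,0,0,0,48],[0,0,0,0,0,0,48]]]'
python3 - <<'E'
from h import *
m=camera_model("top")
for z in (0,60,130): print(atz(m,144,151,z).round(),atz(m,158,163,z).round())
E
```

```text
time_s: 26.0
eef_pos: [572.6, 87.7, 48.3]
ee_rot: [0.001, 0.0, 1.0, -0.0]
force: [0.1, 1.3, 2.7]
grip_width: 0.684
grip_force: 1.1
time_s: 26.8
eef_pos: [572.7, 87.9, 48.5]
ee_rot: [0.001, -0.0, 1.0, -0.0]
force: [-1.4, -0.4, 6.8]
grip_width: 0.628
grip_force: 36.6
[716. 336.   0.] [684. 299.   0.]
[701. 314.  60.] [671. 279.  60.]
[683. 287. 130.] [656. 255. 130.]
```

```bash
python3 -m crank '[[[0,0,-0.7,0,0,0,48],[0,0,-0.7,0,0,0,48],[0,0,-0.6,0,0,0,48],[0.149,0.878,0,0,0,0,48],[0.149,0.878,0,0,0,0,48],[0.149,0.878,0,0,0,0,48],[0.149,0.878,0,0,0,0,48],[0.149,0.878,0,0,0,0,48]]]' && python3 -m crank '[[[0.149,0.878,0,0,0,0,48],[0.149,0.878,0,0,0,0,48],[0.149,0.878,0,0,0,0,48],[0,0,0,0,0,0,48],[0,0,0,0,0,0,48],[0,0,0.2,0,0,0,48],[0,0,0.3,0,0,0,48],[0,0,0,0,0,0,48]]]'
```

```text
time_s: 27.6
eef_pos: [553.1, 198.6, 97.3]
ee_rot: [-0.0, -0.0, 1.0, -0.0]
force: [0.8, -0.2, -1.2]
grip_width: 0.625
grip_force: 37.3
time_s: 28.4
eef_pos: [541.7, 262.8, 83.3]
ee_rot: [-0.001, 0.0, 1.0, -0.0]
force: [-0.7, 0.1, -1.6]
grip_width: 0.627
grip_force: 37.3
```

```bash
python3 -m crank '[[[-0.03,0.03,0.3,0,0,0,48],[0,0,0.3,0,0,0,48],[0,0,0.2,0,0,0,48],[0,0,0.2,0,0,0,48],[0,0,0.1,0,0,0,48],[0,0,0.1,0,0,0,48],[0,0,0,0,0,0,48],[0,0,0,0,0,0,48]]]' && python3 -m crank '[[[0,0,-0.03,0,0,0,85],[0,0,0,0,0,0,85],[0,0,0,0,0,0,85],[0,0,-0.6,0,0,0,85],[0,0,-1,0,0,0,85],[0,0,-1,0,0,0,85],[0,0,-1,0,0,0,85],[0,0,-0.4,0,0,0,85]]]'
```

```text
time_s: 29.2
eef_pos: [543.1, 264.5, 54.9]
ee_rot: [0.0, -0.0, 1.0, 0.0]
force: [-0.9, 0.9, -1.5]
grip_width: 0.625
grip_force: 37.3
time_s: 30.0
eef_pos: [543.9, 264.7, 159.1]
ee_rot: [0.002, -0.0, 1.0, 0.001]
force: [0.1, 1.2, -0.8]
grip_width: 0.997
grip_force: 0.0
```

```bash
python3 -m crank '[[[-0.427,-0.985,0,0,0,0,85],[-0.427,-0.985,0,0,0,0,85],[-0.427,-0.985,0,0,0,0,85],[-0.427,-0.985,0,0,0,0,85],[-0.427,-0.985,0,0,0,0,85],[-0.427,-0.985,0,0,0,0,85],[-0.427,-0.985,0,0,0,0,85],[-0.427,-0.985,0,0,0,0,85]]]' && python3 -m crank '[[[-0.427,-0.985,0,0,0,0,65],[0,0,0,0,0,0.425,65],[0,0,0,0,0,0,65],[0,0,0,0,0,0,65],[0,0,0,0,0,0,65],[0,0,0,0,0,0,65],[0,0,0,0,0,0,65],[0,0,0,0,0,0,65]]]'
python3 - <<'E'
from h import *
import pickle
s=sense();a=capture("wrist");m=wcam(s);pickle.dump(m,open("w6.pkl","wb"));print(s["eef_pos"],s["ee_rot"])
f=lambda p:((proj(m,p)-[150,150])*2.4).round()
print([f(p) for p in([587,48,22],[732,39,22])])
cv2.imwrite("pics/w6.png",cv2.resize(a[150:390,150:400],None,fx=2.4,fy=2.4))
E
```

```text
time_s: 30.8
eef_pos: [628.6, 66.4, 155.5]
ee_rot: [-0.0, -0.0, 1.0, 0.0]
force: [0.2, -0.1, -0.1]
grip_width: 0.994
grip_force: 0.0
time_s: 31.6
eef_pos: [639.1, 43.0, 155.6]
ee_rot: [0.0, 0.029, 1.0, -0.0]
force: [0.5, 0.0, -0.2]
grip_width: 0.769
grip_force: 0.0
[639.06522673  42.96441904 155.5618223 ] [ 1.94848393e-06  2.93443711e-02  9.99569361e-01 -1.73420467e-05]
[array([306., -43.]), array([303., 335.])]
```

View pics/w6.png

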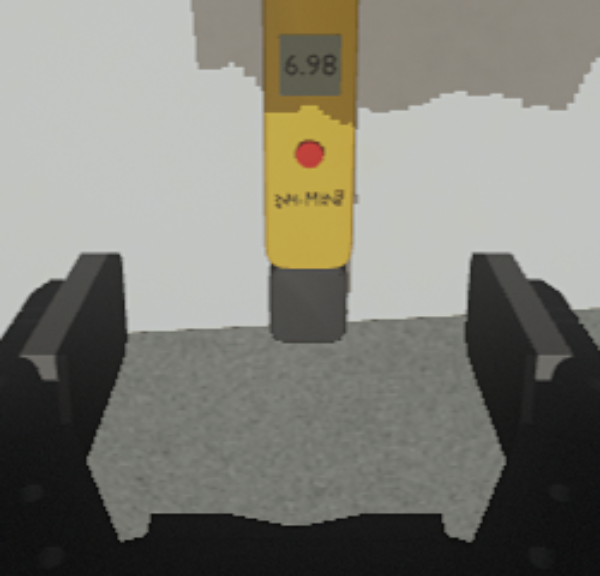

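The pen's top face is centred on column 311 near and 308 far. That makes it about 3 mm to +y of my estimate with the yaw right, and the far end is at row 342. I grasp at its middle.

```bash
python3 -m crank '[[[-0.42,0.09,0.7,0,0,0,65],[-0.41,0.08,0.8,0,0,0,65],[0,0,0.8,0,0,0,65],[0,0,0.8,0,0,0,65],[0,0,0.8,0,0,0,65],[0,0,0.8,0,0,0,65],[0,0,0.8,0,0,0,65],[0,0,0.46,0,0,0,65]]]' 30 && python3 -m crank '[[[0,0,0,0,0,0,65],[0,0,0,0,0,0,28],[0,0,0,0,0,0,28],[0,0,0,0,0,0,28],[0,0,0,0,0,0,28],[0,0,0,0,0,0,28],[0,0,0,0,0,0,28],[0,0,0,0,0,0,28]]]'
```

```text
time_s: 32.45
eef_pos: [659.4, 45.9, 4.8]
ee_rot: [-0.001, 0.03, 1.0, 0.0]
force: [0.7, 0.1, -0.6]
grip_width: 0.756
grip_force: 0.0
time_s: 33.25
eef_pos: [660.8, 45.7, 8.0]
ee_rot: [0.001, 0.03, 1.0, -0.0]
force: [-0.7, -0.3, 7.2]
grip_width: 0.389
grip_force: 31.6
```

```bash
python3 -m crank '[[[0,0,-0.6,0,0,0,28],[0,0,-0.9,0,0,0,28],[0,0,-1,0,0,0,28],[0,0,-1,0,0,0,28],[0,0,-1,0,0,0,28],[0,0,-1,0,0,-0.555,28],[0,0,-0.2,0,0,-0.555,28],[0,0,0,0,0,0,28]]]' && python3 -m crank '[[[0.584,0.981,0,0,0,0,28],[0.584,0.981,0,0,0,0,28],[0.584,0.981,0,0,0,0,28],[0.584,0.981,0,0,0,0,28],[0.584,0.981,0,0,0,0,28],[0.584,0.981,0,0,0,0,28],[0.584,0.981,0,0,0,0,28],[0.584,0.981,0,0,0,0,28]]]' && python3 -m crank '[[[0.584,0.981,0,0,0,0,28],[0.584,0.981,0,0,0,0,28],[0.584,0.981,0,0,0,0,28],[0.584,0.981,0,0,0,0,28],[0,0,0,0,0,0,28],[0,0,0,0,0,0,28],[0,0,0,0,0,0,28],[0,0,0,0,0,0,28]]]'
python3 - <<'E'
from h import *
s=sense();print(s["eef_pos"],s["ee_rot"])
a=capture("wrist");t=capture("top")
cv2.imwrite("pics/w7.png",np.hstack([cv2.resize(a[:,80:500],(480,480)),cv2.resize(t[180:310,110:196],(318,480),interpolation=cv2.INTER_CUBIC)]))
E
```

```text
time_s: 34.05
eef_pos: [660.4, 45.8, 151.1]
ee_rot: [0.001, -0.048, 0.999, -0.0]
force: [0.7, 0.5, -1.4]
grip_width: 0.389
grip_force: 30.9
time_s: 34.85
eef_pos: [523.8, 230.7, 148.7]
ee_rot: [-0.001, -0.047, 0.999, -0.0]
force: [-0.1, 0.2, -1.6]
grip_width: 0.386
grip_force: 30.9
time_s: 35.65
eef_pos: [458.0, 321.2, 148.9]
ee_rot: [-0.0, -0.047, 0.999, -0.0]
force: [-0.4, -0.3, -0.6]
grip_width: 0.389
grip_force: 30.9
[458.02877805 321.21212909 148.91576837] [-1.10957732e-04 -4.70162055e-02  9.98894116e-01 -9.37987934e-05]
```

View pics/w7.png

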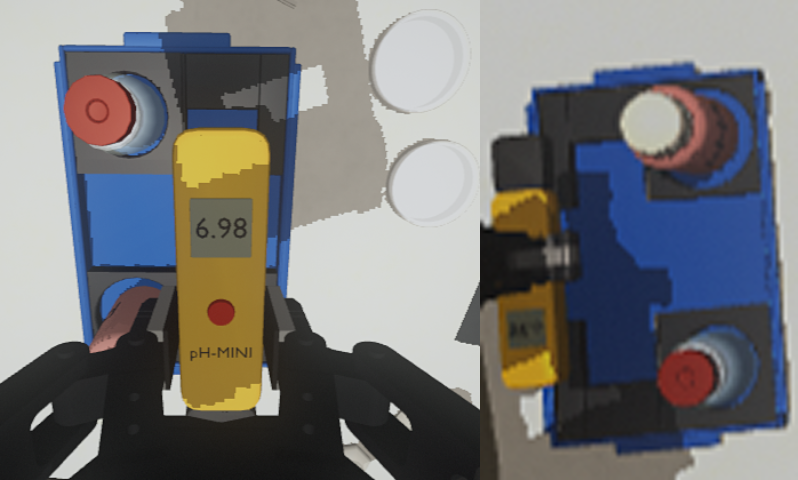

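The red stopper is seated and the buffer stands upright. The pen (column 221) is centred over its bed (187–258), so I lower it.

```bash
python3 -m crank '[[[0,0,0.8,0,0,0,28],[0,0,0.9,0,0,0,28],[0,0,0.9,0,0,0,28],[0,0,0.9,0,0,0,28],[0,0,0.6,0,0,0,28],[0,0,0.4,0,0,0,28],[0,0,0.3,0,0,0,28],[0,0,0,0,0,0,28]]]' && python3 -m crank '[[[0,0,0.2,0,0,0,28],[0,0,0.2,0,0,0,28],[0,0,0.15,0,0,0,28],[0,0,0.05,0,0,0,28],[0,0,0,0,0,0,28],[0,0,0,0,0,0,28],[0,0,0,0,0,0,28],[0,0,0,0,0,0,28]]]'
```

```text
time_s: 36.55
eef_pos: [457.4, 321.8, 28.5]
ee_rot: [-0.0, -0.048, 0.999, -0.0]
force: [-0.3, -0.4, -0.6]
grip_width: 0.386
grip_force: 30.8
time_s: 37.35
eef_pos: [457.6, 322.0, 14.2]
ee_rot: [0.0, -0.048, 0.999, 0.0]
force: [1.2, -0.0, -0.4]
grip_width: 0.384
grip_force: 30.8
```

```bash
python3 -m crank '[[[0,0,0.03,0,0,0,28],[0,0,0,0,0,0,48],[0,0,0,0,0,0,48],[0,0,0,0,0,0,48],[0,0,-0.3,0,0,0,48],[0,0,-0.8,0,0,0,48],[0,0,-1,0,0,0,48],[0,0,-1,0,0,0,48]]]' && python3 -m crank '[[[0.2,0,-1,0,0,0.5,48],[0.2,0,-1,0,0,0.19,48],[0.2,0,-1,0,0,0,48],[0.2,0,-1,0,0,0,48],[0,0,-1,0,0,0,48],[0,0,-1,0,0,0,48],[0,0,-1,0,0,0,48],[0,0,-1,0,0,0,48]]]'  && python3 -m crank '[[[0,-1,0,0,0,0,48],[0,-1,0,0,0,0,48],[0,-1,0,0,0,0,48],[0,-1,0,0,0,0,48],[0,0,0,0,0,0,48],[0,0,0,0,0,0,48],[0,0,0,0,0,0,48],[0,0,0,0,0,0,48]]]'
python3 - <<'E'
from h import *
import pickle
s=sense();a=capture("wrist");pickle.dump(wcam(s),open("w8.pkl","wb"));cv2.imwrite("pics/w8.png",a);print(s["eef_pos"])
E
python3 -m crank '[[[0,-1,0,0,0,0,48],[0,-1,0,0,0,0,48],[0,-1,0,0,0,0,48],[0,-1,0,0,0,0,48],[0,-1,0,0,0,0,48],[0,-1,0,0,0,0,48],[0,-1,0,0,0,0,48],[0,-1,0,0,0,0,48]]]' >/dev/null;python3 -m crank '[[[0,-1,0,0,0,0,48],[0,-1,0,0,0,0,48],[0,-1,0,0,0,0,48],[0,-1,0,0,0,0,48],[0,-1,0,0,0,0,48],[0,-1,0,0,0,0,48],[0,0,0,0,0,0,48],[0,0,0,0,0,0,48]]]' 
python3 - <<'E'
from h import *
import pickle
s=sense();b=capture("wrist");pickle.dump(wcam(s),open("w9.pkl","wb"));cv2.imwrite("pics/w9.png",b);print(s["eef_pos"])
a=cv2.imread("pics/w8.png")
A=pickle.load(open("w8.pkl","rb"));B=pickle.load(open("w9.pkl","rb"))
def crop(m,im,p,f):
    u,v=proj(m,p).astype(int);u=min(max(u,100),460);v=min(max(v,130),290);print(u-100,v-130);return cv2.resize(im[v-130:v+130,u-100:u+100],None,fx=f,fy=f,interpolation=cv2.INTER_CUBIC)
cv2.imwrite("pics/chk.png",np.hstack([crop(A,a,[461,290,20],2),crop(B,b,[469,-254,20],2)]))
print([proj(A,p).round(1) for p in([387,248.1,83],[387,248.1,69])],[proj(B,p).round(1) for p in([417,-274.6,83],[417,-274.6,69])])
E
```

```text
time_s: 38.15
eef_pos: [457.5, 322.0, 92.2]
ee_rot: [0.0, -0.048, 0.999, 0.0]
force: [0.1, -0.7, 0.2]
grip_width: 0.566
grip_force: 0.0
time_s: 38.95
eef_pos: [437.2, 321.3, 292.5]
ee_rot: [0.0, 0.0, 1.0, 0.0]
force: [-0.3, -0.1, 0.2]
grip_width: 0.562
grip_force: 0.0
time_s: 39.75
eef_pos: [437.4, 222.0, 290.8]
ee_rot: [-0.0, -0.0, 1.0, 0.0]
force: [-0.7, 0.3, -0.8]
grip_width: 0.561
grip_force: 0.0
[437.36794304 222.03973243 290.83846194]
time_s: 41.4
eef_pos: [437.4, -128.3, 290.7]
ee_rot: [-0.0, 0.0, 1.0, 0.0]
force: [0.7, 0.7, -0.2]
grip_width: 0.563
grip_force: 0.0
[ 437.37819978 -128.29533124  290.65260835]
227 54
76 60
[array([299.8, 128.5]), array([298.8, 127.7])] [array([136.2, 157.8]), array([141.2, 155.9])]
```

View pics/chk.png

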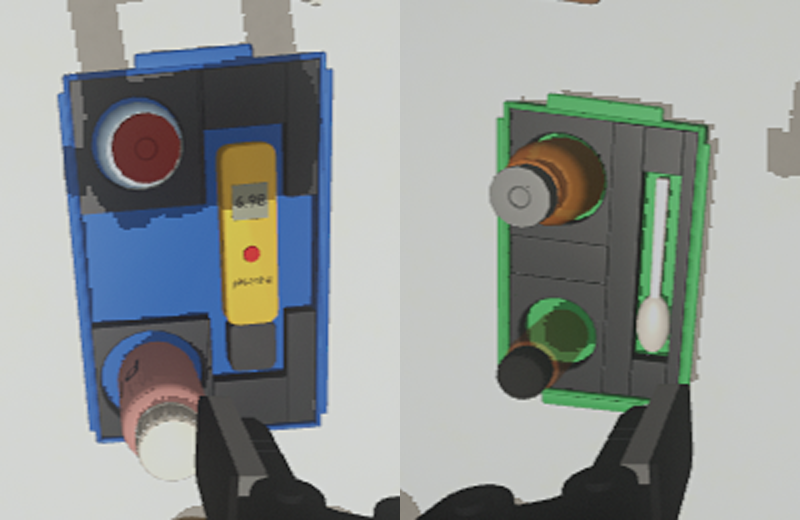

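The red ring at (300,128) and the grey ring at (135.5,158.5) match their seated-height projections. The pen lies in its bed and both bottles stand in their recesses. I check the numbers once more.

```bash
python3 - <<'E'
from h import *
import pickle
A=pickle.load(open("w8.pkl","rb"));B=pickle.load(open("w9.pkl","rb"))
def k(m,u,v,z,c,yaw):
    p=atz(m,u,v,z)[:2]+[0,1.2]-c;y=np.deg2rad(yaw);print((np.array([[np.cos(y),np.sin(y)],[-np.sin(y),np.cos(y)]])@p).round(1))
cp=np.array([461.2,292]);ch=np.array([470.5,-254])
k(A,350.5,181.5,27,cp,5.5);k(A,310.5,277.5,110,cp,5.5);k(B,138.5,246,83,ch,-7.3)
k(A,300,128,83,cp,5.5);k(B,135.5,158.5,83,ch,-7.3)
E
```

```text
[-3.3 27.1]
[ 79.4 -37.3]
[ 50.9 -22.5]
[-78.5 -35.2]
[-49.8 -26.8]
```

```bash
python3 -c "
from rig import *
print(finish_job())"
```

```text
the job is handed in; nothing more can be done
None
```

The job is handed in, though `finish_job()` returned no verdict: both stoppers are seated, the pen lies in its bed and both bottles stand upright in their recesses. My last measurements were all within tolerance, taking about 41 s of the 141 s, and the arm never came near the crucible, though I did not re-measure it at the end.

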